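# Seat the burr in the coffee grinder

### The arm

A 6-joint arm with a two-finger parallel gripper is mounted at the origin on a cart in front of the work surface, level with it; the furniture and walls round the work are solid. World frame = base frame: x ahead of the robot, y to its left, z up, the work surface at z = 0. Lengths are in m, angles in degrees, forces in N, time in s.
With the tool pointing down it reaches from about 0.375 to 0.9 m from the base axis. Payload 3.1 kg.
Tool frame: the origin (TCP) lies on the centre line of the jaws, within the pads' length; the fingertips stand 8 mm ahead of it and the grasp point (between the pads) lies 11 mm behind it; y points along the fingers, x is the direction in which the jaws open and shut, and the axes are right-handed (so a half turn about y gives the same grasp; the last joint's range is limited). The gripper opens to 87 mm and grips with 3 to 60 N. Pads are 19 mm wide; open, the fingers measure 117 mm over their backs; the gripper's body (75 mm by 190 mm) begins 51 mm behind the grasp point.
Start: joints at [53.772, 30.224, 82.088, -0, 67.689, -10.227], TCP at [0.274, 0.562, 0.231] pointing down, gripper open.
Joint ranges: [-176.69, 176.69], [-43.24, 126.21], [12.49, 139.97], [-82, 262], [0, 151.66], [-163.58, 163.58]. Speed limits (degrees/s): [159.86, 159.86, 180, 180, 180, 180].

### API

Orientations are given as a 3x3 rotation matrix whose columns are the frame's x, y, z axes.
In Python, from rig import read_state, imaging, job, spotter gives the robot as it stands.
- The arm moves only by the tool apply_moves, never from a script. Its argument "steps" is a list of rows, each an object of numbers: "x", "y", "z": the shift along the world's x, y, z in mm; "spin": the turn about the world's z in rad. In form: [{"x": .., "y": .., "z": .., "spin": ..}, ...]. A call has 1 to 12 rows; each row shifts and turns the pose as measured when the row begins; what a row does not reach is not made up. A row lasts 1/10 s, in which the tool goes at most 50 mm and 8.59 degrees, less where a joint would pass 70% of its speed; a pose out of reach is approached as far as the arm can. A call is refused whole if a number of a shift passes 50 or a number of a turn 0.15, either way. A call with a gripper value outside its range is refused whole. "grip" is the finger opening in mm, from 0 to 87, set as the call begins (left out, the last holds). The fingers move at their own pace and stop on an object; the grip force is fixed at half the most. Time passes only in rows, so rows that do not move let the fingers close. It gives the time, the measured TCP pose, the force and the opening at its end, in the units of the state.
- read_state(): the state, without advancing time (a new reading comes with each control period).
- imaging.capture(name): name is "scene" or "top"; returns the picture (400x640x3 uint8, red, green, blue); there is no depth.
- imaging.camera_params(name): a dict with "fov_y" (degrees; the focal length in pixels is half the picture's height over the tangent of half this angle, whatever the lens; pixels are square), "cx", "cy" (the principal point, pixels), "dist" ([k1, k2, p1, p2, k3] as OpenCV has them; the pictures are not rectified), "R" (3x3) and "t" (3): a world point X has camera coordinates R X + t. Camera axes: x right, y down, z forward; pixel columns grow to the right and rows downward; lengths in m; the calibration is good to about 2 mm. A picture is of the moment at which its call begins. camera_params takes no time and is no camera call.
- job.hand_in(): hands the job in, once; it reports no verdict.
Trained networks look in the newest picture that a camera, given by its name, has taken for a name from the list of things; names that differ only in an ending like _2 or _b are one class to them, and where a whole thing is asked for, a point or a joint stands for the part that bears it (a point fixed in the world has none). Each returns a list of dicts, best first, with "score" (0 to 1); they miss things now and then, are a little off and sometimes report something else, mostly with a low value. They report only what shows in the picture. A call takes as long as a camera call. They do not tell look-alikes from the thing itself.
- spotter.cut_out(name, camera): "mask" (400x640 bool, what is visible of it) and "rect" ([left, top, width, height] in pixels, round what is visible of it).
The state is a dict: "time_s": time; "joint_positions": joint angles; "qvel": joint speeds; "tau": joint torques, N m; "position": TCP position; "tcp_rot": TCP orientation; "force": force on the tool from outside, world axes, zero at the start; "moment": the same for the moment, N m; "opening": opening from 0.0 (shut) to 1.0 (fully open).
Only numpy, scipy, OpenCV 4.12 (cv2) and the standard library are available. Lean on these libraries where they do the work, as an engineer would, in place of code of your own. Each camera call takes 0.05 s, during which the arm holds its last target.

### The job

The coffee grinder has been cleaned: put its burr insert back. Lower it into the round throat, turn it under light pressure until its slot finds the key down inside and it drops fully home with the flange flat on the rim, then turn it clockwise (seen from above) until its fin lines up with the two marks on the grinder, and let go. Press only lightly and do not force it past the marks - hard pressing drags the key round before the burr has dropped - and leave the canister, mug and spoon where they are.

Things in the scene. Friction and masses are not known exactly. Their poses are not given: they have to be found in the camera images.
- grinder: Coffee grinder, fixed: aluminium box 150 x 120 x 78 mm (x by y by height), a round dark steel collar (diameter 78 mm at its foot, 72 mm above) in the middle of its top. Origin: centre of its underside. x runs from its front (drawer and knob, robot side) to its back; two small black rib marks on the box's top, before and behind the collar, lie along x.
- throat (a point): Centre of the collar's flat top rim, 108 mm above the table; axes of the grinder, z up. From here the round throat goes down: 46.4 mm in diameter, 26 mm deep, its mouth funnelled to 54 mm over the top 4 mm. At its bottom is a ring that turns about the throat's axis, with a raised straight black key across it: 39 mm long, 8 mm wide, 10 mm high.
- key_middle (a point): Middle of the key's top, 16 mm below the rim. Axes of the grinder, NOT of the key: the key starts 0.35 to 1.75 rad anticlockwise (from above) of grinder x, the exact angle unknown. Its ring holds by 0.12 N m of friction, so a burr pressed on top with over about 20 N can drag it. Clockwise it turns to a stop in line with the marks; the slot has almost 0.1 rad of play on the key each way, so a fin turned into line stops just short of it.
- burr_grip (a point): Where to grip the burr insert: on its axis in the fin, 50 mm above its underside. The fin is upright, grey plastic, 44 mm long (along this x), 12 mm thick (along y), and reaches from 27 to 63 mm above the underside. The burr is loose, 0.14 to 0.28 kg, and starts standing upright on the table; z up. Half a turn gives the same shape.
- burr_flange (a point): Centre of the underside of the burr's steel flange (60 mm in diameter, 3 mm thick), 24 mm above the burr's underside, axes as burr_grip. Under it a drum 44 mm in diameter, 14 mm high, then two feet 10 mm high with a slot 11 mm wide between them along x. Home, this point is at the throat point; while the feet stand on the key it is 8 mm higher.
- canister_coffee: Bystander: light grey canister with a wooden lid, 102 mm in diameter, 150 mm high, loose; origin at the centre of its underside.
- mug_coffee: Bystander: striped mug, 84 x 117 x 95 mm, loose; origin at its underside.
- spoon: Bystander: steel spoon, 188 mm long along its x, 39 mm wide, 16 mm high, lying loose on the table; origin at its underside.
Not all that is in view belongs to the job. What is shaped like the part that bears burr_grip but green is not meant.

How it is judged:
By the outcome, as a careful person would: the job done as asked, in the order asked, and still so for the second after the job is handed in, with the robot touching nothing.
It also fails if it takes over 58 s, if anything falls off the work surface, if the arm or the gripper's body presses on something with over 40 N, if the wrist force passes 120 N, or if a joint passes its speed limit or range.

## Working session

There is one attempt and no reset: what is moved stays moved. The work goes in short steps, Python scripts to look and compute and a tool call to move; the robot and the scene stay as the last step left them, time stands still between calls to the robot, and variables do not carry over. Pictures are saved under pics/ and viewed, and the job is handed in when it is done.

Besides the shell and the picture viewer there is one more tool, called after ">>>" by a JSON object that holds its "method" and its "body", one argument or row to a line. apply_moves: Moves the arm, as the interface text tells. Its arguments: {"type":"object","properties":{"steps":{"type":"array"},"grip":{"type":"number"}},"required":["steps"]}

```bash
mkdir -p pics; ls
python3 - <<'E'
from rig import read_state, imaging, job, spotter
import cv2
for n in ("scene","top"):
    im=imaging.capture(n); cv2.imwrite(f"pics/{n}0.png",im[:,:,::-1])
    p=imaging.camera_params(n); print(n,p)
    for t in ("burr_grip","grinder"):
        for d in spotter.cut_out(t,n): print(n,t,round(d["score"],2),d["rect"],d["mask"].sum())
s=read_state();print(s)
E
```

```text
pics
scene {'fov_y': 53.9843425896619, 'cx': 312.7541196695073, 'cy': 205.1534215199754, 'dist': array([-0.08418901,  0.        ,  0.        ,  0.        ,  0.        ]), 'R': array([[ 0.63933609, -0.76870341,  0.01855876],
       [-0.53806315, -0.46449246, -0.70337387],
       [ 0.54930629,  0.43970652, -0.71057778]]), 't': array([-0.36896711,  0.36955919,  1.04720668])}
scene burr_grip 0.71 [362.6, 252.8, 19.0, 15.6] 274
scene burr_grip 0.66 [305.4, 256.4, 18.6, 20.7] 257
scene burr_grip 0.58 [329.7, 239.0, 26.7, 26.0] 274
scene burr_grip 0.51 [352.5, 181.0, 33.1, 47.3] 1270
scene grinder 0.67 [244.5, 178.4, 51.2, 42.6] 1548
scene grinder 0.38 [329.8, 239.8, 23.0, 21.3] 278
top {'fov_y': 54.40665624580493, 'cx': 317.9574934637974, 'cy': 200.7985770290939, 'dist': array([-0.01953581,  0.        ,  0.        ,  0.        ,  0.        ]), 'R': array([[-0.02516771, -0.99967981,  0.00261869],
       [-0.98949284,  0.02453801, -0.1424844 ],
       [ 0.14237452, -0.00617718, -0.98979358]]), 't': array([-0.00166927,  0.60752237,  1.18003364])}
top burr_grip 0.68 [384.1, 209.3, 20.7, 17.5] 
[... 225 characters left out ...]
01,  8.21116982e+01,  3.19697635e-04,
        6.76891145e+01, -1.02280065e+01]), 'qvel': array([ 0.08266556, -0.25176412, -0.11753592, -0.09685144,  0.05934047,
       -0.02016023]), 'tau': array([ 1.03446360e-03, -4.39560378e+01, -1.76551151e+01,  6.32680021e-02,
        5.49424568e-02, -1.17032514e-04]), 'position': array([0.27379948, 0.56154045, 0.23019469]), 'tcp_rot': array([[ 4.38369004e-01, -4.66590646e-04, -8.98794970e-01],
       [ 8.98794762e-01, -6.28133110e-04,  4.38369228e-01],
       [-7.69101862e-04, -9.99999694e-01,  1.44015143e-04]]), 'force': array([-0.136902  , -0.21076898,  1.19416121]), 'moment': array([0.02787715, 0.01516928, 0.06053761]), 'opening': 1.0008838179891577}
```

View images.

View pics/scene0.png

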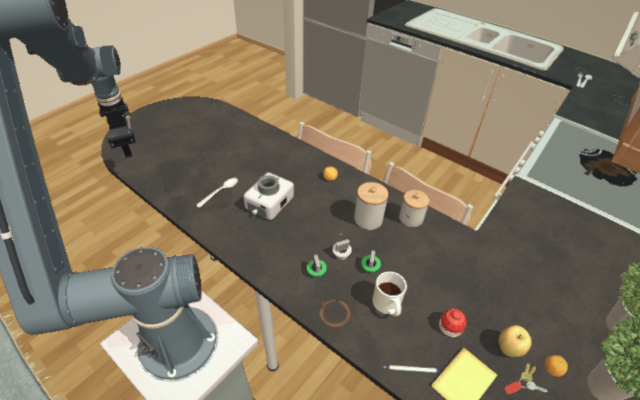

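View pics/top0.png

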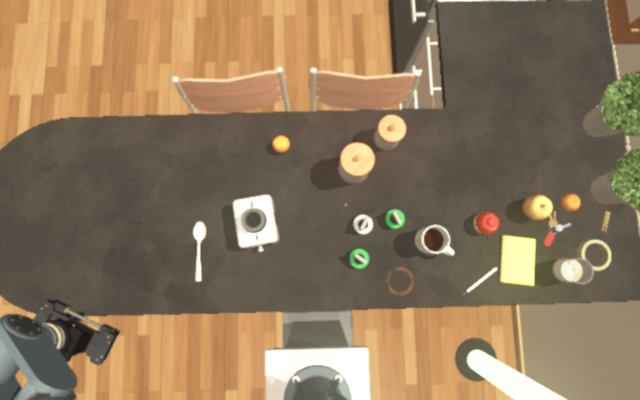

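Run:
```python
import cv2,numpy as np
a=cv2.imread("pics/scene0.png")[170:290,230:400]; b=cv2.imread("pics/top0.png")[180:280,220:420]
cv2.imwrite("pics/crop_s.png",cv2.resize(a,None,fx=4.5,fy=4.5,interpolation=cv2.INTER_CUBIC))
cv2.imwrite("pics/crop_t.png",cv2.resize(b,None,fx=4,fy=4,interpolation=cv2.INTER_CUBIC))
```

```text
(no output)
```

View pics/crop_s.png

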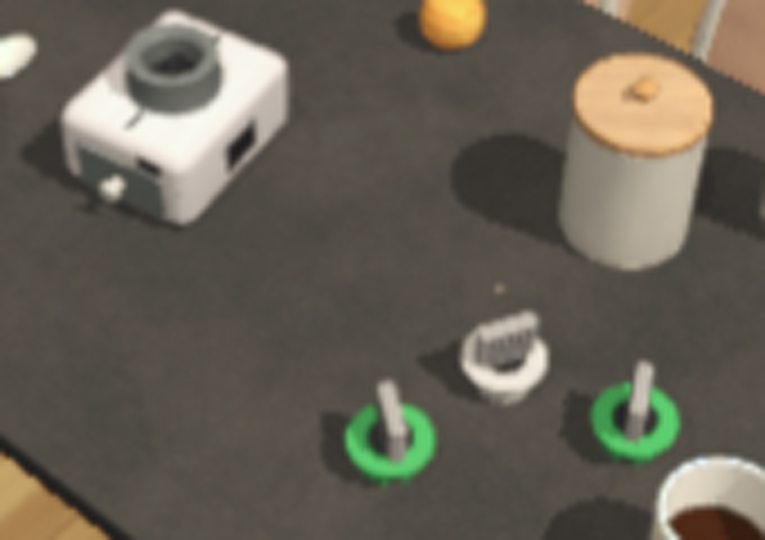

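View pics/crop_t.png

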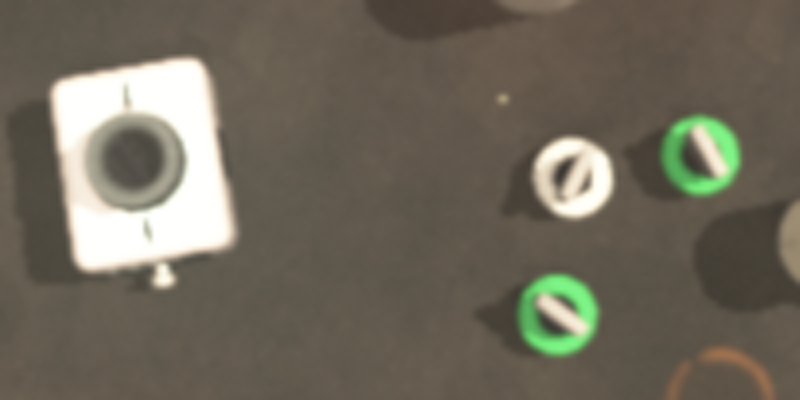

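```bash
cat > h.py <<'E'
import numpy as np, cv2
from rig import imaging
def K(n):
    p=imaging.camera_params(n); f=200/np.tan(np.radians(p["fov_y"])/2)
    return p,np.array([[f,0,p["cx"]],[0,f,p["cy"]],[0,0,1]])
def unp(n,px,z):
    p,k=K(n); u=cv2.undistortPoints(np.array(px,float).reshape(-1,1,2),k,p["dist"]).reshape(-1,2)
    R=p["R"];C=-R.T@p["t"]; d=np.c_[u,np.ones(len(u))]@R
    return C+d*((z-C[2])/d[:,2])[:,None]
def proj(n,X):
    p,k=K(n); r=cv2.Rodrigues(p["R"])[0]
    return cv2.projectPoints(np.array(X,float).reshape(-1,1,3),r,p["t"],k,p["dist"])[0].reshape(-1,2)
def circ(c,r,z,m=60):
    t=np.linspace(0,2*np.pi,m); return np.c_[c[0]+r*np.cos(t),c[1]+r*np.sin(t),0*t+z]
def rect(c,a,l,w,z):
    d=np.array([np.cos(a),np.sin(a)]);e=np.array([-d[1],d[0]])
    return np.array([[*(np.array(c[:2])+i*d*l/2+j*e*w/2),z] for i,j in((1,1),(1,-1),(-1,-1),(-1,1),(1,1))])
def overlay(n,src,curves,box,s,out):
    x0,y0,x1,y1=box; im=cv2.resize(src[y0:y1,x0:x1],None,fx=s,fy=s,interpolation=cv2.INTER_CUBIC)
    for X,col in curves:
        q=((proj(n,X)-[x0,y0]+.5)*s-.5); cv2.polylines(im,[np.round(q*8).astype(np.int32)],False,col,1,cv2.LINE_AA,3)
    cv2.imwrite(out,im)
E
python3 - <<'E'
from h import *
im=cv2.imread("pics/top0.png"); s=cv2.imread("pics/scene0.png")
for n,img,bx in(("top",im,(350,210,378,238)),("scene",s,(326,232,358,264))):
    x0,y0,x1,y1=bx; g=cv2.cvtColor(img,cv2.COLOR_BGR2GRAY)[y0:y1,x0:x1]
    print(n); print(g[::2,::2] if 0 else '')
    u=cv2.resize(g,None,fx=8,fy=8,interpolation=cv2.INTER_CUBIC)
    m=(u>140).astype(np.uint8); cs,_=cv2.findContours(m,cv2.RETR_EXTERNAL,cv2.CHAIN_APPROX_NONE)
    c=max(cs,key=cv2.contourArea); e=cv2.fitEllipse(c); px=(np.array(e[0])+.5)/8-.5+[x0,y0]
    print(px,np.array(e[1])/8,unp(n,px,.027))
# marks
A=unp("top",[[251.75,204],[257.25,238]],.078);print(A,np.degrees(np.arctan2(*(A[0]-A[1])[[1,0]])))
B=unp("scene",[[230+215/4.5,170+45/4.5],[230+135/4.5,170+119/4.5]],.078);print(B,np.degrees(np.arctan2(*(B[0]-B[1])[[1,0]])))
print(unp("top",[[220+134/4,180+160/4]],.108),unp("scene",[[230+174/4.5,170+60/4.5]],.108))
p,_=K("top");print(-p["R"].T@p["t"])
E
```

```text
top

[363.00120926 223.9022646 ] [19.76965714 20.6953907 ] [[ 0.53234202 -0.15749122  0.027     ]]
scene

[342.13408279 248.74346924] [16.91522026 18.16210747] [[ 0.53102015 -0.15949715  0.027     ]]
[[0.59747086 0.18560255 0.078     ]
 [0.49361326 0.16915037 0.078     ]] 9.001484931517313
[[0.59617854 0.1799518  0.078     ]
 [0.49516697 0.16788008 0.078     ]] 6.815001954073669
[[0.54540264 0.17551086 0.108     ]] [[0.53966267 0.16753208 0.108     ]]
[ 0.4330903  -0.00928685  1.25455656]
```

```bash
cat > ov.py <<'E'
from h import *
import sys
g=[float(v) for v in sys.argv[1:4]]; b=[float(v) for v in sys.argv[4:7]]; tag=sys.argv[7]
im=cv2.imread("pics/top0.png"); s=cv2.imread("pics/scene0.png")
ga=np.radians(g[2]);ba=np.radians(b[2])
d=np.array([np.cos(ga),np.sin(ga)])
G=[(circ(g,.036,.108),(0,255,0)),(circ(g,.027,.108),(0,255,255)),(circ(g,.039,.078),(255,0,0)),(rect(g,ga,.15,.12,.078),(0,0,255)),
 (np.array([[*(g[:2]+d*t),.078] for t in(.04,.075)]),(255,0,255)),(np.array([[*(g[:2]-d*t),.078] for t in(.04,.075)]),(255,0,255))]
B=[(circ(b,.03,.027),(0,255,0)),(circ(b,.03,.024),(0,200,0)),(rect(b,ba,.044,.012,.063),(0,0,255)),(rect(b,ba,.044,.012,.027),(255,0,0))]
overlay("top",im,G,(225,185,290,260),8,f"pics/ogt{tag}.png");overlay("scene",s,G,(235,165,305,230),8,f"pics/ogs{tag}.png")
overlay("top",im,B,(345,205,385,245),10,"pics/t1.png");overlay("scene",s,B,(322,228,362,268),10,"pics/t2.png")
cv2.imwrite(f"pics/ob{tag}.png",np.hstack([cv2.imread("pics/t1.png"),cv2.imread("pics/t2.png")]))
cv2.imwrite(f"pics/og{tag}.png",np.hstack([cv2.resize(cv2.imread(f"pics/ogt{tag}.png"),(390,450)),cv2.resize(cv2.imread(f"pics/ogs{tag}.png"),(400,400))[0:400],]) if 0 else cv2.imread(f"pics/ogt{tag}.png"))
E
python3 ov.py .5455 .1755 8.5 .532 -.158 -27.5 a
```

```text
(no output)
```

View pics/ogta.png

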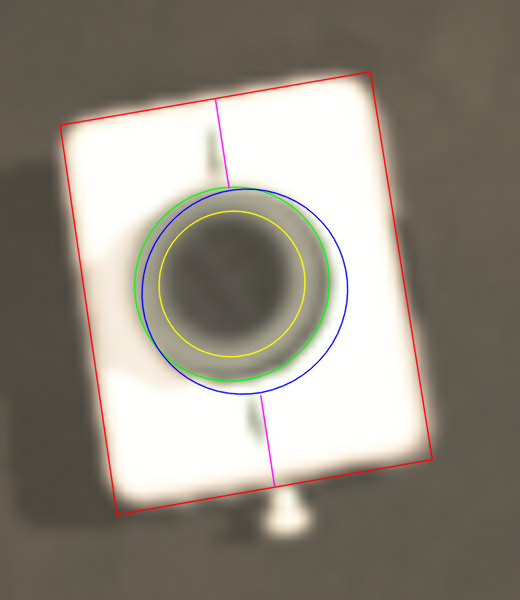

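View pics/ogsa.png

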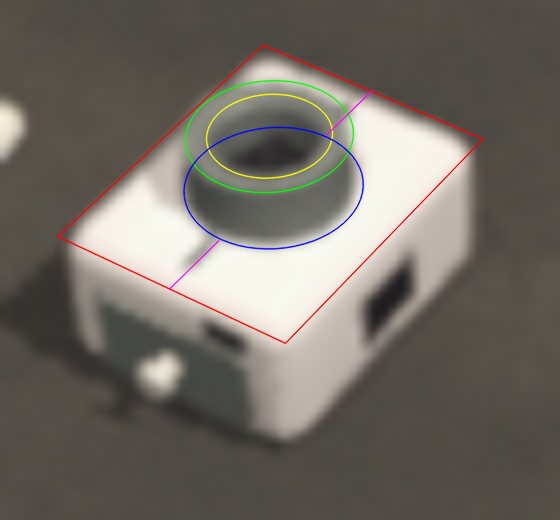

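View pics/oba.png

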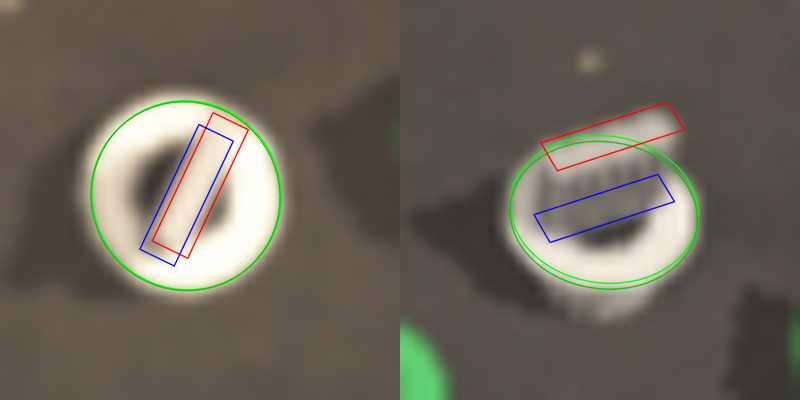

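```bash
python3 - <<'E'
from h import *
outs=[]
for n,f,bx in(("top","pics/top0.png",(238,202,272,240)),("scene","pics/scene0.png",(250,168,288,206))):
    im=cv2.imread(f); x0,y0,x1,y1=bx
    c=im[y0:y1,x0:x1].astype(float); c=np.clip((c-40)*255/170,0,255).astype(np.uint8)
    im[y0:y1,x0:x1]=c
    overlay(n,im,[(circ((.5455,.1755),.036,.108),(0,255,0)),(circ((.5455,.1755),.0232,.104),(0,255,255))],bx,10,"pics/t1.png")
    outs.append(cv2.resize(cv2.imread("pics/t1.png"),(380,380)))
    t=cv2.resize(c,(380,380),interpolation=cv2.INTER_CUBIC); outs.append(t)
cv2.imwrite("pics/rim.png",np.vstack([np.hstack(outs[:2]),np.hstack(outs[2:])])[:,:])
E
python3 -c "
import cv2;i=cv2.imread('pics/rim.png');cv2.imwrite('pics/rim.png',cv2.resize(i,(600,600)))"
```

```text
(no output)
```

View pics/rim.png

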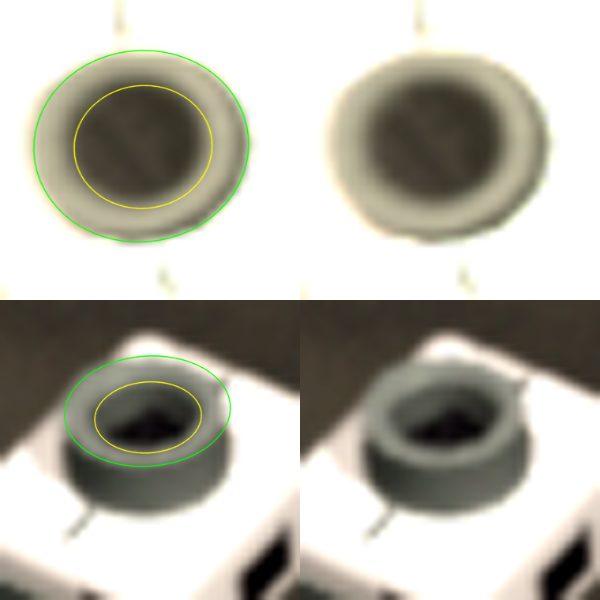

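Run:
```python
from h import *
im=cv2.imread("pics/top0.png"); x0,y0,x1,y1=242,208,266,232
c=im[y0:y1,x0:x1].astype(float); print(cv2.cvtColor(im,cv2.COLOR_BGR2GRAY)[212:229,245:262])
c=np.clip((c-45)*255/40,0,255).astype(np.uint8); im[y0:y1,x0:x1]=c
g=(.5457,.1768);C=[(circ(g,.0232,.104),(0,255,255))]
overlay("top",im,[],(x0,y0,x1,y1),16,"pics/t1.png")
C+= [(rect(g,np.radians(9+a),.039,.008,.092),col) for a,col in((24,(0,0,255)),)]
overlay("top",im,C,(x0,y0,x1,y1),16,"pics/t2.png")
cv2.imwrite("pics/key.png",np.hstack([cv2.imread("pics/t1.png"),cv2.imread("pics/t2.png")]))
```

```text
[[167 158 150 140 128 115 106 103  99 100 106 115 129 146 160 165 162]
 [161 150 135 119 107  93  85  83  81  81  85  93 104 122 143 160 165]
 [154 139 121 105  96  86  80  79  78  76  77  79  85  98 121 147 162]
 [145 125 107  95  89  85  80  80  80  77  75  75  77  84 103 131 154]
 [135 111  96  86  83  83  83  82  81  78  76  74  75  79  91 117 146]
 [128 104  89  81  78  81  84  83  80  78  77  76  75  76  84 107 141]
 [123  99  86  79  78  79  82  82  80  79  80  78  75  76  81 102 136]
 [120  98  86  83  79  78  79  82  83  83  82  79  76  75  79  99 131]
 [122 100  88  84  81  79  78  81  83  84  82  78  76  75  78  99 131]
 [126 101  88  85  83  79  78  79  81  83  82  78  74  75  80 104 136]
 [130 107  90  84  84  81  79  78  79  82  83  79  75  75  85 112 143]
 [136 117 100  87  83  83  82  79  77  81  82  81  77  79  97 127 152]
 [145 129 109  92  86  84  83  81  79  79  80  82  81  90 115 144 160]
 [154 143 126 111  98  88  84  82  81  79  81  85  94 113 139 157 162]
 [161 155 144 131 117 104  94  90  88  89  94 106 123 142 157 162 155]
 [165 163 157 148 137 128 120 114 112 114 122 134 147 158 162 158 142]
 [165 162 162 159 154 150 145 139 139 142 148 155 160 159 153 140 127]]
```

View pics/key.png

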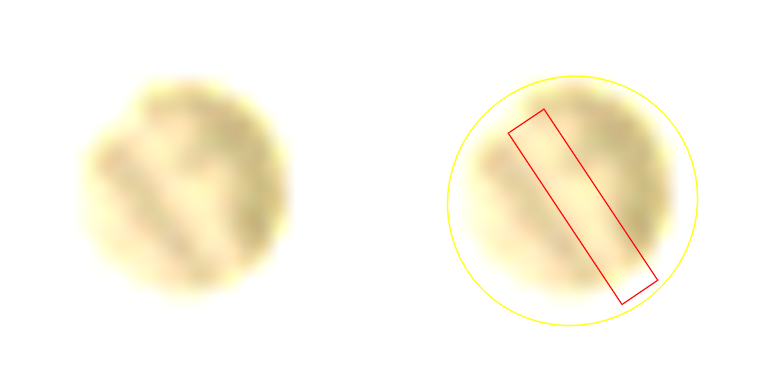

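>>> {"method": "apply_moves", "body": {
  "steps": [
    {"x": 16, "y": -46, "z": 0, "spin": 0},
    {"x": 16, "y": -46, "z": 0, "spin": 0},
    {"x": 16, "y": -46, "z": 0, "spin": 0},
    {"x": 16, "y": -46, "z": 0, "spin": 0},
    {"x": 16, "y": -46, "z": 0, "spin": 0},
    {"x": 16, "y": -46, "z": 0, "spin": 0},
    {"x": 16, "y": -46, "z": 0, "spin": 0},
    {"x": 16, "y": -46, "z": 0, "spin": 0},
    {"x": 16, "y": -46, "z": 0, "spin": 0},
    {"x": 16, "y": -46, "z": 0, "spin": 0},
    {"x": 16, "y": -46, "z": 0, "spin": 0},
    {"x": 16, "y": -46, "z": 0, "spin": 0}
  ],
  "grip": 50
}}

```text
time_s: 1.5
position: [0.4678, -0.0004, 0.232]
tcp_rot: [[0.427, 0.01, -0.904], [0.904, 0.006, 0.427], [0.01, -1.0, -0.007]]
force: [0.9, 0.8, -0.3]
opening: 0.57
```

>>> {"method": "apply_moves", "body": {
  "steps": [
    {"x": 16, "y": -40, "z": 0, "spin": -0.02},
    {"x": 16, "y": -40, "z": 0, "spin": -0.02},
    {"x": 16, "y": -40, "z": -15, "spin": 0},
    {"x": 16, "y": -36, "z": -30, "spin": 0},
    {"x": 0, "y": 0, "z": -40, "spin": 0},
    {"x": 0, "y": 0, "z": -30, "spin": 0},
    {"x": 0, "y": 0, "z": 0, "spin": 0}
  ]
}}

```text
time_s: 2.2
position: [0.539, -0.1739, 0.1171]
tcp_rot: [[0.474, 0.025, -0.88], [0.88, -0.003, 0.474], [0.009, -1.0, -0.024]]
force: [0.3, -0.7, 0.1]
opening: 0.572
```

Run:
```python
from h import *
from rig import read_state
o=[]
for n,bx in(("top",(330,190,410,270)),("scene",(302,208,382,288))):
    im=imaging.capture(n); cv2.imwrite(f"pics/{n}1.png",im[:,:,::-1]); x0,y0,x1,y1=bx
    o.append(cv2.resize(im[y0:y1,x0:x1,::-1],(400,400),interpolation=cv2.INTER_CUBIC))
cv2.imwrite("pics/c1.png",np.hstack(o)); s=read_state(); print(s["position"],np.degrees(np.arctan2(s["tcp_rot"][1,0],s["tcp_rot"][0,0])),s["force"])
```

```text
[ 0.54095106 -0.17424112  0.12050388] 61.751613304559314 [ 0.1342706  -0.15034144  0.42971953]
```

View pics/c1.png

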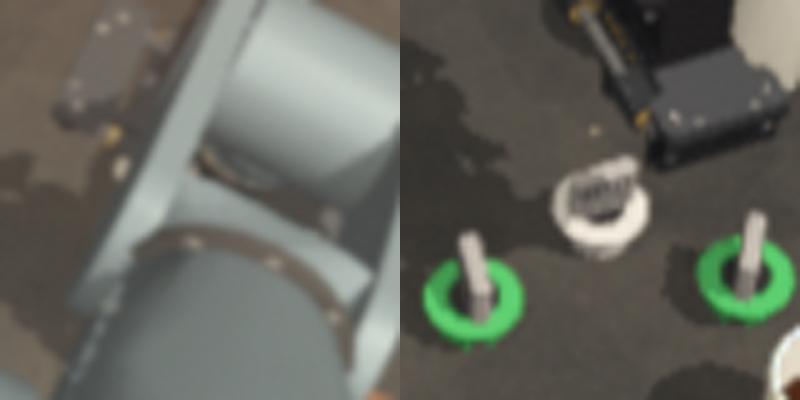

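>>> {"method": "apply_moves", "body": {
  "steps": [
    {"x": -8, "y": 16, "z": -10, "spin": 0.01},
    {"x": 0, "y": 0, "z": -10, "spin": 0},
    {"x": 0, "y": 0, "z": 0, "spin": 0}
  ]
}}

```text
time_s: 2.6
position: [0.5368, -0.1591, 0.1056]
tcp_rot: [[0.463, 0.041, -0.886], [0.887, -0.011, 0.463], [0.009, -0.999, -0.042]]
force: [-0.5, -0.5, 0.3]
opening: 0.574
```

```bash
cat > cap.py <<'E'
from h import *
from rig import read_state
import sys
tag=sys.argv[1]; bx=[int(v) for v in sys.argv[2:6]]; n=sys.argv[6] if len(sys.argv)>6 else "scene"
im=imaging.capture(n); cv2.imwrite(f"pics/{n}{tag}.png",im[:,:,::-1]); x0,y0,x1,y1=bx
cv2.imwrite(f"pics/c{tag}.png",cv2.resize(im[y0:y1,x0:x1,::-1],None,fx=6,fy=6,interpolation=cv2.INTER_CUBIC))
s=read_state(); R=s["tcp_rot"]; print(s["time_s"],s["position"].round(4),"yaw",np.degrees(np.arctan2(R[1,0],R[0,0])).round(2),"ydir",R[:,1].round(4),"F",s["force"].round(2),"M",s["moment"].round(3),s["opening"])
E
python3 cap.py 2 290 200 390 290
```

```text
2.65 [ 0.5369 -0.1591  0.1061] yaw 62.44 ydir [ 0.0415 -0.0111 -0.9991] F [-0.32  0.28  0.56] M [-0.009  0.024 -0.029] 0.5730739649227478
```

View pics/c2.png

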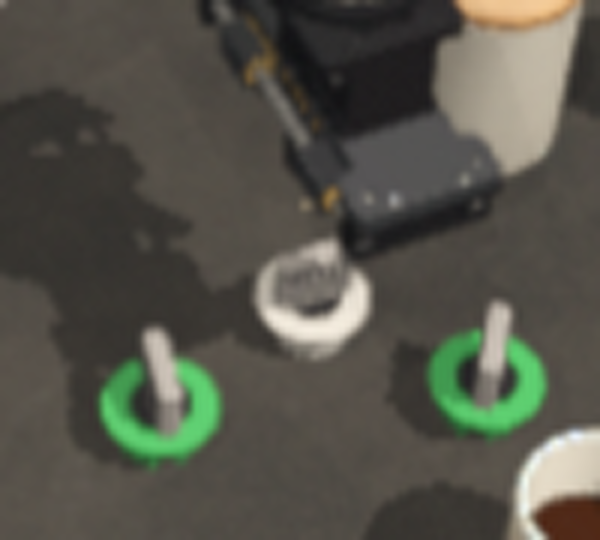

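>>> {"method": "apply_moves", "body": {
  "steps": [
    {"x": 0, "y": 0, "z": 20, "spin": 0},
    {"x": 0, "y": 0, "z": 20, "spin": 0},
    {"x": 0, "y": 0, "z": 0, "spin": 0}
  ]
}}

```text
time_s: 2.95
position: [0.5394, -0.1605, 0.1501]
tcp_rot: [[0.462, 0.047, -0.886], [0.887, -0.014, 0.462], [0.009, -0.999, -0.048]]
force: [0.4, 0.5, 0.1]
opening: 0.572
```

```bash
cat > st.py <<'E'
import numpy as np
from rig import read_state
s=read_state(); R=s["tcp_rot"]; print(round(s["time_s"],2),s["position"].round(4),"yaw",np.degrees(np.arctan2(R[1,0],R[0,0])).round(2),"ydir",R[:,1].round(4),"F",s["force"].round(2),"M",s["moment"].round(3),"op",round(s["opening"]*87,1),"q",s["joint_positions"].round(2),"qv",s["qvel"].round(1))
E
python3 st.py
```

```text
2.95 [ 0.5394 -0.1605  0.1501] yaw 62.47 ydir [ 0.0465 -0.0142 -0.9988] F [0.43 0.45 0.09] M [-0.014  0.035 -0.027] op 49.8 q [-28.24  30.72  97.6    0.72  48.94 -91.17] qv [-0.2  1.1  0.6 -0.1 -0.6 -0.1]
```

>>> {"method": "apply_moves", "body": {
  "steps": [
    {"x": 0, "y": 0, "z": 0, "spin": 0}
  ]
}}

```text
time_s: 3.05
position: [0.54, -0.1609, 0.151]
tcp_rot: [[0.462, 0.049, -0.885], [0.887, -0.015, 0.462], [0.009, -0.999, -0.05]]
force: [-0.2, -0.9, 0.3]
opening: 0.574
```

```bash
python3 st.py
```

```text
3.05 [ 0.54   -0.1609  0.151 ] yaw 62.47 ydir [ 0.0485 -0.0153 -0.9987] F [-0.25 -0.87  0.29] M [ 0.082  0.001 -0.001] op 50.0 q [-28.25  30.65  97.56   0.72  48.92 -91.17] qv [-0.  -1.3 -1.3 -0.1  0.   0. ]
```

>>> {"method": "apply_moves", "body": {
  "steps": [
    {"x": 0, "y": 0, "z": -8, "spin": 0},
    {"x": 0, "y": 0, "z": -8, "spin": 0},
    {"x": 0, "y": 0, "z": -8, "spin": 0},
    {"x": 0, "y": 0, "z": -8, "spin": 0}
  ]
}}

```text
time_s: 3.45
position: [0.5397, -0.1611, 0.1156]
tcp_rot: [[0.462, 0.048, -0.885], [0.887, -0.015, 0.462], [0.009, -0.999, -0.05]]
force: [-0.4, 0.1, -0.9]
opening: 0.575
```

```bash
python3 st.py
```

```text
3.45 [ 0.5397 -0.1611  0.1156] yaw 62.46 ydir [ 0.0481 -0.0152 -0.9987] F [-0.41  0.1  -0.86] M [-0.009 -0.018  0.034] op 50.0 q [-28.28  33.82  99.02   0.77  44.32 -91.26] qv [  0.    8.7   3.6   0.1 -11.5  -0.1]
```

>>> {"method": "apply_moves", "body": {
  "steps": [
    {"x": 0, "y": 0, "z": 0, "spin": 0},
    {"x": 0, "y": 0, "z": 0, "spin": 0}
  ]
}}

```text
time_s: 3.65
position: [0.5381, -0.1603, 0.1125]
tcp_rot: [[0.463, 0.043, -0.886], [0.887, -0.012, 0.463], [0.009, -0.999, -0.044]]
force: [-0.1, 0.3, -0.1]
opening: 0.575
```

```bash
python3 st.py
```

```text
3.65 [ 0.5381 -0.1603  0.1125] yaw 62.44 ydir [ 0.0428 -0.0124 -0.999 ] F [-0.09  0.28 -0.08] M [ 0.031  0.009 -0.032] op 50.0 q [-28.29  34.1   99.14   0.77  44.27 -91.26] qv [-0.   1.2  0.6 -0.1 -0.3 -0. ]
```

>>> {"method": "apply_moves", "body": {
  "steps": [
    {"x": 0, "y": 0, "z": 0, "spin": 0},
    {"x": 0, "y": 0, "z": 0, "spin": 0},
    {"x": 0, "y": 0, "z": 0, "spin": 0},
    {"x": 0, "y": 0, "z": 0, "spin": 0}
  ]
}}

```text
time_s: 4.05
position: [0.5384, -0.1605, 0.1128]
tcp_rot: [[0.462, 0.044, -0.886], [0.887, -0.013, 0.462], [0.009, -0.999, -0.045]]
force: [0.5, -0.5, -0.4]
opening: 0.577
```

```bash
python3 st.py
```

```text
4.05 [ 0.5384 -0.1605  0.1128] yaw 62.45 ydir [ 0.0436 -0.0128 -0.999 ] F [ 0.47 -0.5  -0.44] M [-0.03  -0.036 -0.012] op 50.2 q [-28.28  34.07  99.11   0.77  44.27 -91.26] qv [-0.1 -0.2 -0.1 -0.  -0.   0.1]
```

>>> {"method": "apply_moves", "body": {
  "steps": [
    {"x": 0, "y": 0, "z": 0, "spin": 0},
    {"x": 0, "y": 0, "z": 0, "spin": 0},
    {"x": 0, "y": 0, "z": 0, "spin": 0},
    {"x": 0, "y": 0, "z": 0, "spin": 0}
  ]
}}

```text
time_s: 4.45
position: [0.5389, -0.1606, 0.1136]
tcp_rot: [[0.462, 0.045, -0.885], [0.887, -0.014, 0.462], [0.009, -0.999, -0.046]]
force: [-0.2, -0.7, -0.2]
opening: 0.576
```

```bash
python3 st.py
```

```text
4.45 [ 0.5389 -0.1606  0.1136] yaw 62.45 ydir [ 0.0451 -0.0135 -0.9989] F [-0.21 -0.72 -0.23] M [ 0.027 -0.001  0.067] op 50.1 q [-28.28  34.    99.08   0.77  44.27 -91.26] qv [-0.  -0.1  0.1 -0.  -0.1  0. ]
```

>>> {"method": "apply_moves", "body": {
  "steps": [
    {"x": -2.5, "y": 1, "z": -10, "spin": 0},
    {"x": -2.5, "y": 1, "z": -10, "spin": 0},
    {"x": 0, "y": 0, "z": -10, "spin": 0},
    {"x": 0, "y": 0, "z": -10, "spin": 0},
    {"x": 0, "y": 0, "z": 0, "spin": 0},
    {"x": 0, "y": 0, "z": 0, "spin": 0}
  ]
}}

```text
time_s: 5.05
position: [0.5323, -0.1579, 0.0687]
tcp_rot: [[0.463, 0.042, -0.886], [0.887, -0.012, 0.463], [0.009, -0.999, -0.043]]
force: [0.5, 0.9, -0.0]
opening: 0.572
```

```bash
python3 cap.py 3 290 200 390 290; python3 st.py
```

```text
5.1 [ 0.5322 -0.1579  0.0687] yaw 62.44 ydir [ 0.0422 -0.012  -0.999 ] F [-0.66 -0.59  0.07] M [0.021 0.021 0.042] 0.5703189831205947
5.1 [ 0.5322 -0.1579  0.0687] yaw 62.44 ydir [ 0.0422 -0.012  -0.999 ] F [-0.66 -0.59  0.07] M [0.021 0.021 0.042] op 49.6 q [-28.36  38.01 101.36   0.88  38.18 -91.46] qv [ 0.1 -0.7 -0.3  0.1  0.2  0. ]
```

View pics/c3.png

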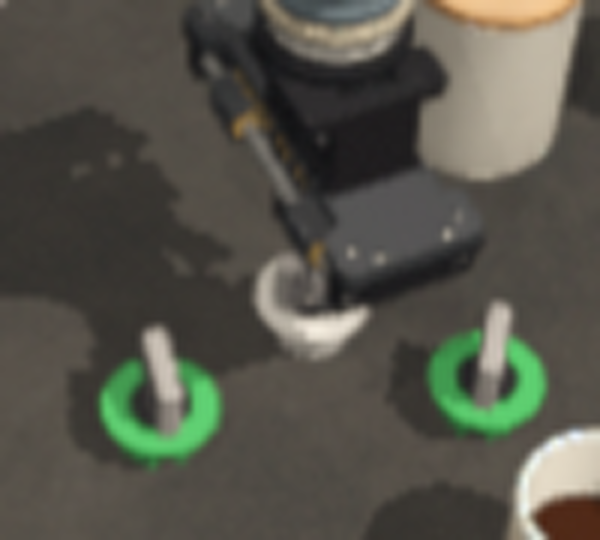

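>>> {"method": "apply_moves", "body": {
  "steps": [
    {"x": 0, "y": 0, "z": -8, "spin": 0},
    {"x": 0, "y": 0, "z": -8, "spin": 0},
    {"x": 0, "y": 0, "z": -6, "spin": 0},
    {"x": 0, "y": 0, "z": 0, "spin": 0},
    {"x": 0, "y": 0, "z": 0, "spin": 0}
  ]
}}

```text
time_s: 5.6
position: [0.5329, -0.1583, 0.0454]
tcp_rot: [[0.463, 0.044, -0.885], [0.887, -0.013, 0.462], [0.009, -0.999, -0.045]]
force: [-0.9, -0.2, 0.3]
opening: 0.575
```

```bash
python3 st.py
```

```text
5.6 [ 0.5329 -0.1583  0.0454] yaw 62.45 ydir [ 0.0439 -0.013  -0.999 ] F [-0.87 -0.17  0.28] M [0.002 0.001 0.006] op 50.0 q [-28.35  40.4  101.82   0.94  35.22 -91.54] qv [ 0.1  0.6  0.1  0.  -0.2 -0.1]
```

>>> {"method": "apply_moves", "body": {
  "steps": [
    {"x": 0, "y": 0, "z": -4, "spin": 0},
    {"x": 0, "y": 0, "z": 0, "spin": 0}
  ]
}}

```text
time_s: 5.8
position: [0.5331, -0.1584, 0.0413]
tcp_rot: [[0.462, 0.044, -0.886], [0.887, -0.013, 0.462], [0.009, -0.999, -0.045]]
force: [0.3, 0.5, -0.2]
opening: 0.576
```

>>> {"method": "apply_moves", "body": {
  "steps": [
    {"x": 0, "y": 0, "z": 0, "spin": 0},
    {"x": 0, "y": 0, "z": 0, "spin": 0},
    {"x": 0, "y": 0, "z": 0, "spin": 0},
    {"x": 0, "y": 0, "z": 0, "spin": 0},
    {"x": 0, "y": 0, "z": 0, "spin": 0}
  ],
  "grip": 0
}}

```text
time_s: 6.3
position: [0.5336, -0.1586, 0.0419]
tcp_rot: [[0.462, 0.046, -0.885], [0.887, -0.014, 0.462], [0.009, -0.999, -0.047]]
force: [0.4, 0.6, -0.2]
opening: 0.206
```

```bash
python3 st.py
```

```text
6.3 [ 0.5336 -0.1586  0.0419] yaw 62.45 ydir [ 0.0456 -0.0139 -0.9989] F [ 0.39  0.64 -0.15] M [-0.015  0.001 -0.034] op 18.0 q [-28.35  40.76 101.87   0.95  34.7  -91.56] qv [-0.   0.   0.  -0.2 -0.1 -0. ]
```

>>> {"method": "apply_moves", "body": {
  "steps": [
    {"x": 0, "y": 0, "z": 0, "spin": 0},
    {"x": 0, "y": 0, "z": 0, "spin": 0},
    {"x": 0, "y": 0, "z": 0, "spin": 0}
  ]
}}

```text
time_s: 6.6
position: [0.5335, -0.1585, 0.042]
tcp_rot: [[0.462, 0.046, -0.886], [0.887, -0.014, 0.462], [0.009, -0.999, -0.047]]
force: [-0.3, -0.3, -0.2]
opening: 0.135
```

```bash
python3 st.py
```

```text
6.6 [ 0.5335 -0.1585  0.042 ] yaw 62.46 ydir [ 0.0455 -0.0139 -0.9989] F [-0.33 -0.25 -0.18] M [-0.025  0.022  0.038] op 11.7 q [-28.35  40.75 101.88   0.94  34.7  -91.56] qv [-0. -0.  0. -0. -0. -0.]
```

>>> {"method": "apply_moves", "body": {
  "steps": [
    {"x": 0, "y": 0, "z": 10, "spin": 0},
    {"x": 0, "y": 0, "z": 20, "spin": 0},
    {"x": 0, "y": 0, "z": 25, "spin": 0},
    {"x": 0, "y": 0, "z": 25, "spin": 0},
    {"x": 0, "y": 0, "z": 25, "spin": 0},
    {"x": 0, "y": 0, "z": 15, "spin": 0},
    {"x": 0, "y": 0, "z": 0, "spin": 0},
    {"x": 0, "y": 0, "z": 0, "spin": 0}
  ]
}}

```text
time_s: 7.4
position: [0.5291, -0.1561, 0.1664]
tcp_rot: [[0.463, 0.038, -0.886], [0.887, -0.01, 0.463], [0.009, -0.999, -0.038]]
force: [0.9, -0.7, -3.2]
opening: 0.138
```

```bash
python3 cap.py 4 280 150 400 250; python3 st.py
```

```text
7.45 [ 0.5291 -0.1561  0.1662] yaw 62.45 ydir [ 0.0376 -0.0095 -0.9992] F [-0.11  0.1  -1.67] M [-0.012  0.057  0.064] 0.1388880131543494
7.45 [ 0.5291 -0.1561  0.1662] yaw 62.45 ydir [ 0.0376 -0.0095 -0.9992] F [-0.11  0.1  -1.67] M [-0.012  0.057  0.064] op 12.1 q [-28.35  28.8   98.     0.7   51.05 -91.21] qv [-0.   1.   0.1  0.  -0.3 -0. ]
```

View pics/c4.png

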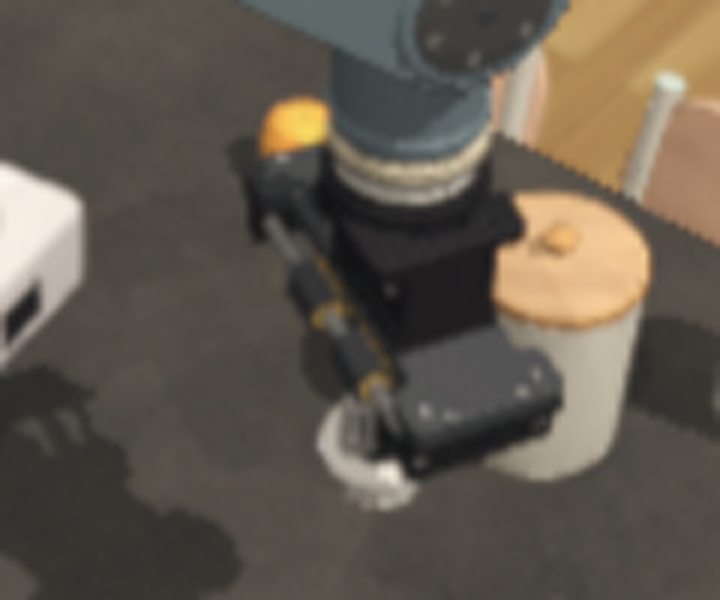

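>>> {"method": "apply_moves", "body": {
  "steps": [
    {"x": 1, "y": 15, "z": 5, "spin": -0.06},
    {"x": 1, "y": 30, "z": 5, "spin": -0.13},
    {"x": 1, "y": 35, "z": 5, "spin": -0.13},
    {"x": 1, "y": 35, "z": 0, "spin": -0.13},
    {"x": 1, "y": 35, "z": 0, "spin": -0.13},
    {"x": 1, "y": 35, "z": 0, "spin": -0.13},
    {"x": 1, "y": 35, "z": 0, "spin": -0.13},
    {"x": 1, "y": 30, "z": 0, "spin": -0.13},
    {"x": 1, "y": 15, "z": 0, "spin": -0.13},
    {"x": 0, "y": 5, "z": 0, "spin": -0.13},
    {"x": 0, "y": 0, "z": 0, "spin": -0.13},
    {"x": 0, "y": 0, "z": 0, "spin": 0}
  ]
}}

```text
time_s: 8.65
position: [0.5277, 0.1251, 0.1652]
tcp_rot: [[0.946, -0.025, 0.323], [-0.323, -0.022, 0.946], [-0.017, -0.999, -0.029]]
force: [-0.2, -0.4, -1.8]
opening: 0.136
```

```bash
python3 st.py
```

```text
8.65 [0.5277 0.1251 0.1652] yaw -18.85 ydir [-0.0251 -0.0224 -0.9994] F [-0.17 -0.37 -1.81] M [-0.099  0.075 -0.019] op 11.9 q [ 2.21 29.61 96.48 -1.49 55.4  21.91] qv [ 0.7  1.1  0.6 -0.1  0.  -2.2]
```

>>> {"method": "apply_moves", "body": {
  "steps": [
    {"x": 3, "y": 8, "z": 1, "spin": -0.08},
    {"x": 4, "y": 13, "z": 1, "spin": -0.08},
    {"x": 4, "y": 13, "z": 1, "spin": -0.06},
    {"x": 4, "y": 10, "z": 0, "spin": 0},
    {"x": 2, "y": 5, "z": 0, "spin": 0},
    {"x": 0, "y": 0, "z": 0, "spin": 0},
    {"x": 0, "y": 0, "z": 0, "spin": 0}
  ]
}}

```text
time_s: 9.35
position: [0.5413, 0.1737, 0.1621]
tcp_rot: [[0.857, -0.043, 0.514], [-0.515, -0.018, 0.857], [-0.027, -0.999, -0.037]]
force: [0.2, -0.4, -2.6]
opening: 0.138
```

```bash
python3 st.py; python3 cap.py 5 225 150 325 240;python3 cap.py 5t 205 165 305 255 top
```

```text
9.35 [0.5413 0.1737 0.1621] yaw -31.02 ydir [-0.0427 -0.0178 -0.9989] F [ 0.24 -0.37 -2.59] M [-0.094  0.07   0.013] op 12.0 q [ 6.91 31.94 92.14 -0.84 58.48 38.36] qv [ 0.2  0.4  0.2  0.  -0.1 -0.8]
9.4 [0.5413 0.1736 0.1621] yaw -31.04 ydir [-0.0428 -0.0177 -0.9989] F [-0.5  -0.66 -2.14] M [-0.086  0.057  0.047] 0.13532050639750234
9.45 [0.5414 0.1735 0.1622] yaw -31.08 ydir [-0.0425 -0.0176 -0.9989] F [ 0.29 -0.01 -2.25] M [-0.09   0.06   0.012] 0.13530015417036798
```

View pics/c5.png

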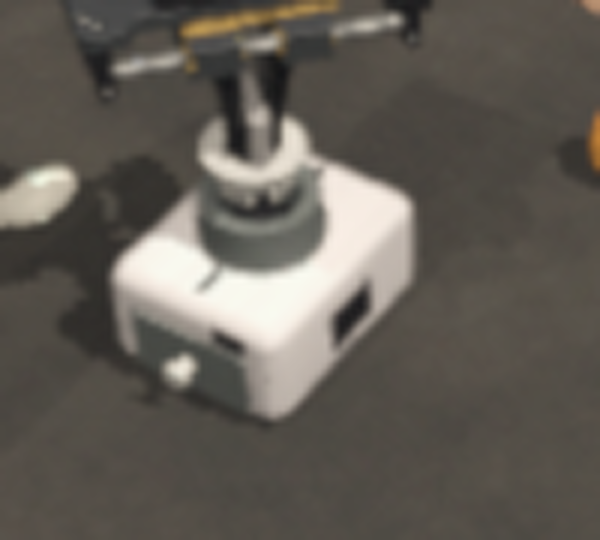

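View pics/c5t.png

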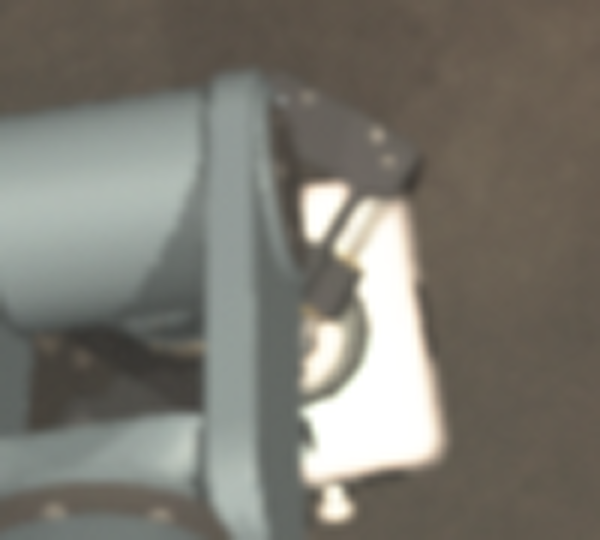

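>>> {"method": "apply_moves", "body": {
  "steps": [
    {"x": 0, "y": 0, "z": 30, "spin": 0},
    {"x": 0, "y": 0, "z": 30, "spin": 0},
    {"x": 0, "y": 0, "z": 0, "spin": 0},
    {"x": 0, "y": 0, "z": 0, "spin": 0}
  ]
}}

```text
time_s: 9.85
position: [0.5394, 0.1715, 0.2222]
tcp_rot: [[0.856, -0.047, 0.515], [-0.516, -0.019, 0.856], [-0.031, -0.999, -0.04]]
force: [-1.6, 0.2, -3.4]
opening: 0.136
```

```bash
python3 st.py
```

```text
9.85 [0.5394 0.1715 0.2222] yaw -31.1 ydir [-0.0469 -0.0187 -0.9987] F [-1.61  0.18 -3.44] M [-0.076  0.039 -0.074] op 11.8 q [ 6.73 27.41 89.09 -0.82 66.3  38.15] qv [-0.2 -1.3 -1.1  0.1 -0.1 -0.2]
```

>>> {"method": "apply_moves", "body": {
  "steps": [
    {"x": 0, "y": 0, "z": -3, "spin": 0},
    {"x": 0, "y": 0, "z": -6, "spin": 0},
    {"x": 0, "y": 0, "z": -9, "spin": 0},
    {"x": 0, "y": 0, "z": -12, "spin": 0},
    {"x": 0, "y": 0, "z": -10, "spin": 0},
    {"x": 0, "y": 0, "z": -8, "spin": 0},
    {"x": 0, "y": 0, "z": -5, "spin": 0},
    {"x": 0, "y": 0, "z": -2, "spin": 0},
    {"x": 0, "y": 0, "z": 0, "spin": 0}
  ]
}}

```text
time_s: 10.75
position: [0.5352, 0.1706, 0.1555]
tcp_rot: [[0.855, -0.06, 0.515], [-0.517, -0.02, 0.856], [-0.041, -0.998, -0.048]]
force: [0.4, -0.7, -2.8]
opening: 0.137
```

```bash
python3 st.py
```

```text
10.75 [0.5352 0.1706 0.1555] yaw -31.13 ydir [-0.0597 -0.0202 -0.998 ] F [ 0.43 -0.66 -2.83] M [-0.068  0.011 -0.023] op 11.9 q [ 6.69 32.37 92.71 -0.88 58.46 38.25] qv [ 0.1  0.  -0.2 -0.  -0.1  0.1]
```

Run:
```python
from h import *
im=cv2.imread("pics/scene5.png")
T=np.array([.5413,.1736,.1621]); ax=np.array([-.0265,.027,-1])
def at(h): # centre at height h above underside
    return T+ax*(.042-h)+np.array([.0006,.001,0])
C=[]
for h,r,col in((.024,.03,(0,255,0)),(.027,.03,(0,255,0)),(.0,.022,(0,0,255)),(.01,.022,(255,0,0))):
    c=at(h); X=circ(c,r,c[2]); X[:,2]+= -(X[:,:2]-c[:2])@(-ax[:2])*-1*-1 if 0 else ((X[:,:2]-c[:2])@ax[:2]); C.append((X,col))
g=(.5457,.1768); C+=[(circ(g,.036,.108),(0,255,255)),(circ(g,.036,.08),(0,255,255))]
overlay("scene",im,C,(245,160,295,205),14,"pics/o5.png")
```

```text
(no output)
```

View pics/o5.png

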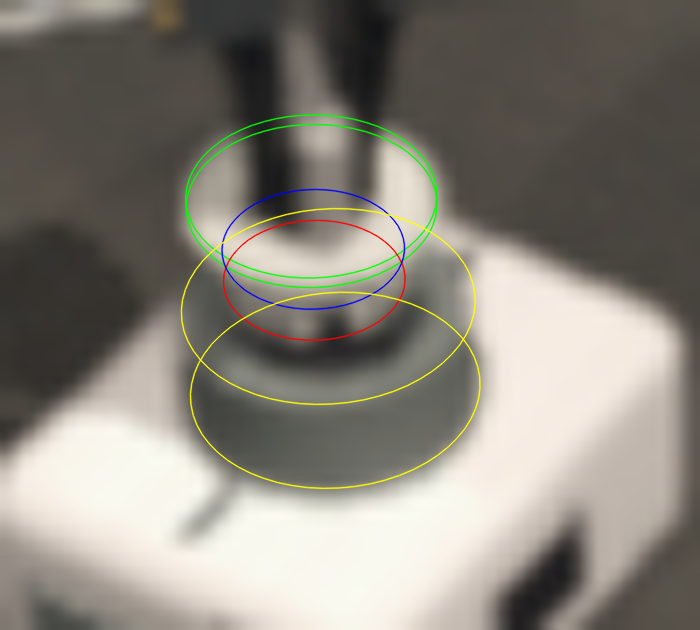

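>>> {"method": "apply_moves", "body": {
  "steps": [
    {"x": 6, "y": 2, "z": 2, "spin": 0},
    {"x": 5, "y": 2, "z": 2, "spin": 0},
    {"x": 1, "y": 0, "z": 1, "spin": 0}
  ]
}}

```text
time_s: 11.05
position: [0.5493, 0.1751, 0.162]
tcp_rot: [[0.855, -0.057, 0.515], [-0.517, -0.02, 0.856], [-0.038, -0.998, -0.046]]
force: [0.2, -0.8, -2.4]
opening: 0.133
```

```bash
python3 st.py
```

```text
11.05 [0.5493 0.1751 0.162 ] yaw -31.13 ydir [-0.0567 -0.0198 -0.9982] F [ 0.18 -0.84 -2.36] M [-0.029 -0.011  0.002] op 11.6 q [ 6.96 32.77 90.37 -0.84 60.23 38.48] qv [-0.1 -0.5 -2.1 -0.   2.4 -0. ]
```

>>> {"method": "apply_moves", "body": {
  "steps": [
    {"x": -1, "y": 0, "z": -6, "spin": 0},
    {"x": -0.5, "y": 0, "z": -6, "spin": 0},
    {"x": 0, "y": 0, "z": -2, "spin": 0}
  ]
}}

```text
time_s: 11.35
position: [0.5489, 0.1753, 0.1483]
tcp_rot: [[0.856, -0.053, 0.515], [-0.516, -0.019, 0.856], [-0.036, -0.998, -0.044]]
force: [-1.1, -0.2, -2.3]
opening: 0.137
```

```bash
python3 st.py; python3 cap.py 6 235 150 305 210
```

```text
11.35 [0.5489 0.1753 0.1483] yaw -31.11 ydir [-0.0534 -0.0194 -0.9984] F [-1.14 -0.2  -2.32] M [-0.066  0.056  0.027] op 11.9 q [ 6.99 33.76 91.16 -0.86 58.26 38.54] qv [ 0.   1.5  0.8  0.  -2.5  0.2]
11.4 [0.5487 0.1753 0.1481] yaw -31.12 ydir [-0.054  -0.0195 -0.9984] F [ 0.44 -0.05 -3.39] M [-0.089  0.055  0.036] 0.13465668800313213
```

View pics/c6.png

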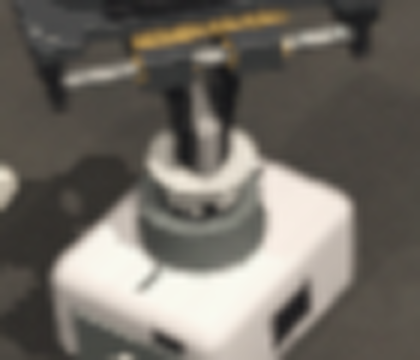

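>>> {"method": "apply_moves", "body": {
  "steps": [
    {"x": -1, "y": 0, "z": -4, "spin": 0},
    {"x": 0, "y": 0, "z": -4, "spin": 0}
  ]
}}

```text
time_s: 11.6
position: [0.5475, 0.1753, 0.1397]
tcp_rot: [[0.856, -0.054, 0.515], [-0.516, -0.02, 0.856], [-0.036, -0.998, -0.045]]
force: [0.9, -0.6, -3.0]
opening: 0.137
```

```bash
python3 st.py
```

```text
11.6 [0.5475 0.1753 0.1397] yaw -31.12 ydir [-0.054  -0.0195 -0.9984] F [ 0.92 -0.63 -3.04] M [-0.083  0.086 -0.035] op 11.9 q [ 7.   34.38 91.69 -0.87 57.14 38.57] qv [-0.1  3.4  1.5 -0.1 -5.4  0.2]
```

>>> {"method": "apply_moves", "body": {
  "steps": [
    {"x": 0, "y": 0, "z": -3, "spin": 0},
    {"x": 0, "y": 0, "z": -3, "spin": 0}
  ]
}}

```text
time_s: 11.8
position: [0.5473, 0.1751, 0.1334]
tcp_rot: [[0.856, -0.055, 0.515], [-0.516, -0.02, 0.856], [-0.037, -0.998, -0.045]]
force: [-4.6, -0.8, 21.4]
opening: 0.132
```

```bash
python3 st.py
```

```text
11.8 [0.5473 0.1751 0.1334] yaw -31.11 ydir [-0.0547 -0.0198 -0.9983] F [-4.56 -0.76 21.38] M [-0.11   0.976 -0.024] op 11.5 q [ 7.   34.89 91.95 -0.9  56.43 38.58] qv [-0.   0.4 -0.4 -0.2 -0.2  0.1]
```

>>> {"method": "apply_moves", "body": {
  "steps": [
    {"x": 0, "y": 0, "z": 0, "spin": 0}
  ]
}}

```text
time_s: 11.9
position: [0.5473, 0.1752, 0.134]
tcp_rot: [[0.856, -0.055, 0.515], [-0.516, -0.02, 0.856], [-0.037, -0.998, -0.045]]
force: [-1.5, 0.4, -0.9]
opening: 0.138
```

```bash
python3 st.py
```

```text
11.9 [0.5473 0.1752 0.134 ] yaw -31.11 ydir [-0.0548 -0.0198 -0.9983] F [-1.45  0.37 -0.9 ] M [-0.038  0.234  0.019] op 12.0 q [ 7.01 34.84 91.92 -0.89 56.5  38.58] qv [ 0.   0.   0.1 -0.  -0.1  0. ]
```

>>> {"method": "apply_moves", "body": {
  "steps": [
    {"x": 0, "y": 0, "z": -0.4, "spin": -0.05},
    {"x": 0, "y": 0, "z": -0.4, "spin": -0.05}
  ]
}}

```text
time_s: 12.1
position: [0.5469, 0.1759, 0.134]
tcp_rot: [[0.798, -0.057, 0.6], [-0.602, -0.013, 0.798], [-0.038, -0.998, -0.044]]
force: [-2.2, 0.4, -0.1]
opening: 0.134
```

```bash
python3 st.py
```

```text
12.1 [0.5469 0.1759 0.134 ] yaw -37.04 ydir [-0.0568 -0.0128 -0.9983] F [-2.17  0.39 -0.11] M [0.125 0.274 0.05 ] op 11.7 q [ 6.86 34.83 91.95 -0.4  56.54 44.09] qv [-0.7 -0.   0.1  2.5  0.2 27.1]
```

>>> {"method": "apply_moves", "body": {
  "steps": [
    {"x": 0, "y": 0, "z": -0.7, "spin": -0.05},
    {"x": 0, "y": 0, "z": -0.7, "spin": -0.05}
  ]
}}

```text
time_s: 12.3
position: [0.5466, 0.1767, 0.1338]
tcp_rot: [[0.731, -0.058, 0.68], [-0.682, -0.005, 0.732], [-0.039, -0.998, -0.043]]
force: [-0.9, 1.4, 3.0]
opening: 0.136
```

```bash
python3 st.py
```

```text
12.3 [0.5466 0.1767 0.1338] yaw -43.02 ydir [-0.0581 -0.0053 -0.9983] F [-0.85  1.36  3.04] M [ 0.105  0.397 -0.006] op 11.9 q [ 6.73 34.82 92.02  0.11 56.5  49.64] qv [-0.6 -0.1  0.4  2.7 -0.3 27.5]
```

>>> {"method": "apply_moves", "body": {
  "steps": [
    {"x": 0, "y": 0, "z": -0.8, "spin": -0.04},
    {"x": 0, "y": 0, "z": -0.8, "spin": -0.03}
  ]
}}

```text
time_s: 12.5
position: [0.5463, 0.1773, 0.1337]
tcp_rot: [[0.679, -0.058, 0.732], [-0.733, 0.0, 0.68], [-0.04, -0.998, -0.043]]
force: [-2.6, 0.0, 4.5]
opening: 0.134
```

```bash
python3 st.py
```

```text
12.5 [0.5463 0.1773 0.1337] yaw -47.23 ydir [-0.0581  0.     -0.9983] F [-2.57  0.01  4.46] M [0.018 0.482 0.021] op 11.6 q [ 6.63 34.8  92.09  0.46 56.42 53.54] qv [-0.5 -0.1  0.5  1.4 -0.3 16.6]
```

>>> {"method": "apply_moves", "body": {
  "steps": [
    {"x": 0, "y": 0, "z": -0.8, "spin": -0.03},
    {"x": 0, "y": 0, "z": -0.8, "spin": -0.03}
  ]
}}

```text
time_s: 12.7
position: [0.546, 0.1775, 0.1334]
tcp_rot: [[0.631, -0.058, 0.773], [-0.775, 0.004, 0.632], [-0.04, -0.998, -0.043]]
force: [-2.1, 1.0, 5.5]
opening: 0.131
```

```bash
python3 st.py
```

```text
12.7 [0.546  0.1775 0.1334] yaw -50.82 ydir [-0.0581  0.0038 -0.9983] F [-2.1   0.96  5.5 ] M [-0.082  0.539  0.118] op 11.4 q [ 6.55 34.78 92.19  0.72 56.31 56.91] qv [-0.4 -0.   0.5  1.3 -0.6 16.6]
```

>>> {"method": "apply_moves", "body": {
  "steps": [
    {"x": 0, "y": 0, "z": -0.8, "spin": -0.03},
    {"x": 0, "y": 0, "z": -0.8, "spin": -0.02}
  ]
}}

```text
time_s: 12.9
position: [0.5462, 0.1773, 0.1319]
tcp_rot: [[0.589, -0.057, 0.806], [-0.807, 0.006, 0.59], [-0.039, -0.998, -0.042]]
force: [-0.4, 0.1, -2.9]
opening: 0.135
```

```bash
python3 st.py
```

```text
12.9 [0.5462 0.1773 0.1319] yaw -53.86 ydir [-0.0568  0.0063 -0.9984] F [-0.43  0.11 -2.94] M [-0.045  0.072  0.006] op 11.8 q [ 6.46 34.88 92.33  0.87 55.99 59.76] qv [-0.5  0.6  0.6  0.7 -1.3 11.2]
```

>>> {"method": "apply_moves", "body": {
  "steps": [
    {"x": 0, "y": 0, "z": -1.5, "spin": -0.01},
    {"x": 0, "y": 0, "z": -1.5, "spin": 0}
  ]
}}

```text
time_s: 13.1
position: [0.5463, 0.177, 0.1277]
tcp_rot: [[0.58, -0.057, 0.813], [-0.814, 0.007, 0.581], [-0.038, -0.998, -0.042]]
force: [-0.6, -0.5, -2.1]
opening: 0.134
```

```bash
python3 st.py
```

```text
13.1 [0.5463 0.177  0.1277] yaw -54.52 ydir [-0.0569  0.0067 -0.9984] F [-0.64 -0.49 -2.12] M [-0.04   0.031 -0.011] op 11.7 q [ 6.42 35.23 92.49  0.9  55.49 60.36] qv [-0.2  1.7  0.8  0.  -2.3  0.1]
```

>>> {"method": "apply_moves", "body": {
  "steps": [
    {"x": 0, "y": 0, "z": -0.8, "spin": 0},
    {"x": 0, "y": 0, "z": -0.5, "spin": 0}
  ]
}}

```text
time_s: 13.3
position: [0.5462, 0.1771, 0.1268]
tcp_rot: [[0.58, -0.058, 0.813], [-0.814, 0.007, 0.581], [-0.039, -0.998, -0.043]]
force: [-1.9, 0.2, 6.9]
opening: 0.137
```

```bash
python3 st.py
```

```text
13.3 [0.5462 0.1771 0.1268] yaw -54.52 ydir [-0.0576  0.0066 -0.9983] F [-1.92  0.15  6.89] M [-0.285  0.497 -0.026] op 11.9 q [ 6.42 35.31 92.49  0.91 55.44 60.36] qv [ 0.1  0.1 -0.1  0.1 -0.  -0. ]
```

>>> {"method": "apply_moves", "body": {
  "steps": [
    {"x": 0, "y": 0, "z": 0, "spin": 0},
    {"x": 0, "y": 0, "z": 0, "spin": 0},
    {"x": 0, "y": 0, "z": 0, "spin": 0},
    {"x": 0, "y": 0, "z": 0, "spin": 0}
  ],
  "grip": 28
}}

```text
time_s: 13.7
position: [0.5476, 0.1773, 0.1272]
tcp_rot: [[0.58, -0.054, 0.813], [-0.814, 0.007, 0.581], [-0.037, -0.998, -0.04]]
force: [0.2, -0.1, 0.0]
opening: 0.313
```

```bash
python3 st.py; python3 cap.py 7 235 150 305 210
```

```text
13.7 [0.5476 0.1773 0.1272] yaw -54.5 ydir [-0.0545  0.007  -0.9985] F [ 0.17 -0.13  0.04] M [-0.081  0.106  0.043] op 27.2 q [ 6.42 35.3  92.41  0.91 55.36 60.34] qv [-0.1 -0.  -0.2  0.  -0.1 -0. ]
13.75 [0.5476 0.1772 0.1272] yaw -54.5 ydir [-0.0545  0.007  -0.9985] F [ 0.81 -0.06  0.1 ] M [-0.106  0.068 -0.026] 0.3129738901699753
```

View pics/c7.png

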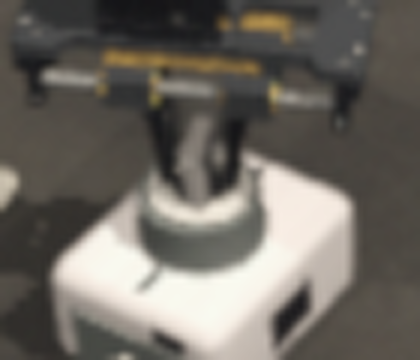

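>>> {"method": "apply_moves", "body": {
  "steps": [
    {"x": -0.5, "y": 0, "z": 0, "spin": 0},
    {"x": 0, "y": 0, "z": 0, "spin": 0},
    {"x": 0, "y": 0, "z": 0, "spin": 0},
    {"x": 0, "y": 0, "z": 0, "spin": 0}
  ],
  "grip": 0
}}

```text
time_s: 14.15
position: [0.5472, 0.1774, 0.1277]
tcp_rot: [[0.58, -0.054, 0.813], [-0.813, 0.007, 0.582], [-0.037, -0.999, -0.04]]
force: [-0.3, -1.5, 2.0]
opening: 0.136
```

```bash
python3 st.py
python3 - <<'E'
from h import *
im=cv2.imread("pics/top0.png"); g=cv2.cvtColor(im,cv2.COLOR_BGR2GRAY)
x0,y0,x1,y1=222,182,290,252
u=cv2.resize(g[y0:y1,x0:x1],None,fx=8,fy=8,interpolation=cv2.INTER_CUBIC)
# edges of top face: sample left/right/top/bottom sides with threshold crossings
m=(u>190).astype(np.uint8); cs,_=cv2.findContours(m,cv2.RETR_EXTERNAL,cv2.CHAIN_APPROX_NONE); c=max(cs,key=cv2.contourArea)
P=unp("top",(c.reshape(-1,2)+.5)/8-.5+[x0,y0],.078)[:,:2]
r=cv2.minAreaRect((P*1000).astype(np.float32)); print(r)
# per-side line fits
a=np.radians(9); Rm=np.array([[np.cos(a),np.sin(a)],[-np.sin(a),np.cos(a)]]); Q=(P-[.5457,.1768])@Rm.T
for nm,sel in(("back",(Q[:,0]>.06)&(abs(Q[:,1])<.04)),("left",(Q[:,1]>.045)&(abs(Q[:,0])<.05)),("right",(Q[:,1]<-.045)&(abs(Q[:,0])<.05)),("front",(Q[:,0]<-.06)&(abs(Q[:,1])<.04))):
    q=Q[sel]; vx,vy,x,y=cv2.fitLine(q.astype(np.float32),cv2.DIST_HUBER,0,.01,.01).ravel(); an=np.degrees(np.arctan2(vy,vx)); an=(an+45)%90-45
    print(nm,len(q),"yaw",9+an,"offset",x,y)
# marks
for f,n,boxes in(("pics/top0.png","top",((247,199,256,209),(252,233,262,243))),):
    cen=[]
    for b in boxes:
        s=255-g[b[1]:b[3],b[0]:b[2]].astype(float); s=np.clip(s-s.min()-12,0,None)
        yy,xx=np.mgrid[b[1]:b[3],b[0]:b[2]]; cen.append([(s*xx).sum()/s.sum(),(s*yy).sum()/s.sum()])
    A=unp(n,cen,.079)[:,:2]; d=A[0]-A[1]; print(cen,A,np.degrees(np.arctan2(d[1],d[0])),A.mean(0))
E
```

```text
14.15 [0.5472 0.1774 0.1277] yaw -54.49 ydir [-0.0541  0.0071 -0.9985] F [-0.34 -1.5   1.98] M [-0.344  0.017  0.007] op 11.8 q [ 6.44 35.24 92.46  0.92 55.35 60.34] qv [-0.1  0.   0.2  0.3 -0.1 -0. ]
((546.9061279296875, 176.03057861328125), (149.3199462890625, 120.38549041748047), 8.671124458312988)
back 206 yaw 8.732971 offset 0.07518051 7.538969e-05
left 259 yaw 8.540447 offset -0.001623525 0.058400057
right 259 yaw 8.480305 offset 0.01653269 -0.060633615
front 210 yaw 9.719368 offset -0.07210598 -0.0014424588
[[np.float64(251.70219966159053), np.float64(205.89678510998309)], [np.float64(256.20625), np.float64(236.940625)]] [[0.59150096 0.18558843]
 [0.49682138 0.1721329 ]] 8.08851349966212 [0.54416117 0.17886066]
```

>>> {"method": "apply_moves", "body": {
  "steps": [
    {"x": 0, "y": 0, "z": -0.3, "spin": -0.04},
    {"x": 0, "y": 0, "z": -0.3, "spin": -0.05},
    {"x": 0, "y": 0, "z": -0.3, "spin": -0.05}
  ]
}}

```text
time_s: 14.45
position: [0.5471, 0.1781, 0.1277]
tcp_rot: [[0.459, -0.052, 0.887], [-0.888, 0.015, 0.46], [-0.038, -0.999, -0.039]]
force: [-0.8, 0.1, 3.1]
opening: 0.133
```

```bash
python3 st.py
```

```text
14.45 [0.5471 0.1781 0.1277] yaw -62.67 ydir [-0.0519  0.0154 -0.9985] F [-0.8   0.14  3.12] M [-0.223  0.118  0.256] op 11.5 q [ 6.28 35.16 92.64  1.47 55.07 68.03] qv [-0.6 -0.2  0.8  1.5 -1.1 27.3]
```

>>> {"method": "apply_moves", "body": {
  "steps": [
    {"x": 0, "y": 0, "z": -0.2, "spin": -0.05},
    {"x": 0, "y": 0, "z": -0.2, "spin": -0.05},
    {"x": 0, "y": 0, "z": -0.2, "spin": -0.05},
    {"x": 0, "y": 0, "z": -0.2, "spin": -0.04}
  ]
}}

```text
time_s: 14.85
position: [0.547, 0.1781, 0.1277]
tcp_rot: [[0.28, -0.047, 0.959], [-0.959, 0.024, 0.282], [-0.036, -0.999, -0.039]]
force: [-1.0, 0.2, 1.7]
opening: 0.138
```

```bash
python3 st.py
```

```text
14.85 [0.547  0.1781 0.1277] yaw -73.7 ydir [-0.0474  0.0235 -0.9986] F [-1.02  0.19  1.67] M [-0.135  0.183  0.304] op 12.0 q [ 6.05 35.03 92.96  2.   54.59 78.52] qv [-0.4 -0.3  0.7  1.1 -1.1 21.7]
```

>>> {"method": "apply_moves", "body": {
  "steps": [
    {"x": 0, "y": 0, "z": -0.2, "spin": -0.05},
    {"x": 0, "y": 0, "z": -0.2, "spin": -0.04},
    {"x": 0, "y": 0, "z": -0.1, "spin": -0.02},
    {"x": 0, "y": 0, "z": 0, "spin": 0}
  ]
}}

```text
time_s: 15.25
position: [0.5468, 0.1781, 0.1276]
tcp_rot: [[0.173, -0.044, 0.984], [-0.984, 0.028, 0.174], [-0.035, -0.999, -0.039]]
force: [-0.3, -1.1, 0.7]
opening: 0.135
```

```bash
python3 st.py
```

```text
15.25 [0.5468 0.1781 0.1276] yaw -80.05 ydir [-0.0442  0.0275 -0.9986] F [-0.3  -1.07  0.72] M [-0.14   0.182  0.173] op 11.7 q [ 5.94 34.94 93.17  2.26 54.26 84.6 ] qv [ 0.   0.   0.  -0.2  0.  -0.4]
```

>>> {"method": "apply_moves", "body": {
  "steps": [
    {"x": 0, "y": 0, "z": 0, "spin": -0.02},
    {"x": 0, "y": 0, "z": 0, "spin": 0}
  ]
}}

```text
time_s: 15.45
position: [0.5468, 0.1781, 0.1276]
tcp_rot: [[0.153, -0.044, 0.987], [-0.988, 0.028, 0.154], [-0.035, -0.999, -0.039]]
force: [0.2, 1.3, 0.8]
opening: 0.128
```

```bash
python3 st.py
```

```text
15.45 [0.5468 0.1781 0.1276] yaw -81.21 ydir [-0.0436  0.0282 -0.9986] F [0.16 1.29 0.81] M [-0.118  0.226  0.142] op 11.2 q [ 5.92 34.92 93.21  2.3  54.21 85.71] qv [ 0.1 -0.   0.  -0.1  0.1 -0.4]
```

>>> {"method": "apply_moves", "body": {
  "steps": [
    {"x": 0, "y": 0, "z": 0, "spin": 0},
    {"x": 0, "y": 0, "z": 0, "spin": 0},
    {"x": 0, "y": 0, "z": 0, "spin": 0},
    {"x": 0, "y": 0, "z": 0, "spin": 0},
    {"x": 0, "y": 0, "z": 0, "spin": 0}
  ],
  "grip": 40
}}

```text
time_s: 15.95
position: [0.5467, 0.1781, 0.127]
tcp_rot: [[0.151, -0.044, 0.988], [-0.988, 0.029, 0.152], [-0.035, -0.999, -0.039]]
force: [-0.8, 0.1, 0.1]
opening: 0.439
```

>>> {"method": "apply_moves", "body": {
  "steps": [
    {"x": 0, "y": 0, "z": 5, "spin": 0},
    {"x": 0, "y": 0, "z": 10, "spin": 0},
    {"x": 0, "y": 0, "z": 15, "spin": 0},
    {"x": 0, "y": 0, "z": 20, "spin": 0},
    {"x": 0, "y": 0, "z": 20, "spin": 0},
    {"x": 0, "y": 0, "z": 20, "spin": 0}
  ]
}}

```text
time_s: 16.55
position: [0.5446, 0.1777, 0.2203]
tcp_rot: [[0.15, -0.05, 0.987], [-0.988, 0.028, 0.152], [-0.036, -0.998, -0.045]]
force: [0.4, -0.0, -0.2]
opening: 0.46
```

```bash
python3 st.py; python3 cap.py 8 235 150 305 210
```

```text
16.55 [0.5446 0.1777 0.2203] yaw -81.36 ydir [-0.0498  0.0284 -0.9984] F [ 0.37 -0.01 -0.24] M [-0.064  0.17   0.03 ] op 40.0 q [ 5.89 27.81 88.71  2.09 66.17 86.31] qv [ -0.1 -15.4 -12.5  -0.5  27.2   1.1]
16.6 [0.547  0.1781 0.2241] yaw -81.34 ydir [-0.0424  0.0293 -0.9987] F [ 0.67 -0.2   2.13] M [-0.023  0.071 -0.026] 0.46007861081535045
```

View pics/c8.png

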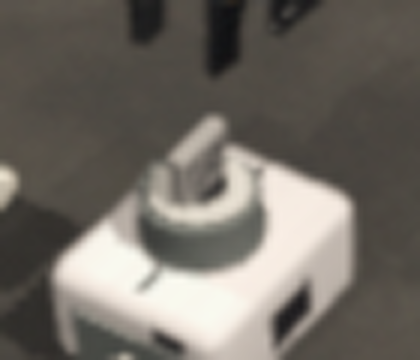

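>>> {"method": "apply_moves", "body": {
  "steps": [
    {"x": 0, "y": 20, "z": 5, "spin": 0},
    {"x": -5, "y": 40, "z": 5, "spin": 0},
    {"x": -10, "y": 40, "z": 0, "spin": 0},
    {"x": -15, "y": 40, "z": 0, "spin": 0},
    {"x": -15, "y": 40, "z": 0, "spin": 0},
    {"x": -15, "y": 40, "z": 0, "spin": 0},
    {"x": -10, "y": 25, "z": 0, "spin": 0},
    {"x": 0, "y": 5, "z": 0, "spin": 0},
    {"x": 0, "y": 0, "z": 0, "spin": 0}
  ]
}}

```text
time_s: 17.5
position: [0.4763, 0.4363, 0.2412]
tcp_rot: [[0.147, -0.029, 0.989], [-0.988, 0.033, 0.148], [-0.037, -0.999, -0.024]]
force: [0.5, -0.1, -0.3]
opening: 0.46
```

```bash
python3 st.py; python3 cap.py 9 235 150 305 210; python3 cap.py 9t 220 180 300 260 top
python3 - <<'E'
from h import *
t=cv2.imread("pics/top9t.png"); s=cv2.imread("pics/scene9.png")
g=(.5462,.1772); a=np.radians(8.6)
C=[(circ(g,.03,.111),(0,200,0)),(rect(g,a,.044,.012,.147),(0,0,255))]
d=np.array([np.cos(a),np.sin(a)]); C+=[(np.array([[*(g[:2]+q*d*t_),.079] for t_ in(.045,.072)]),(255,0,255)) for q in(1,-1)]
overlay("top",t,C,(236,192,276,252),10,"pics/o9t.png"); overlay("scene",s,C,(240,165,300,215),10,"pics/o9s.png")
cv2.imwrite("pics/t9raw.png",cv2.resize(t[192:252,236:276],None,fx=10,fy=10,interpolation=cv2.INTER_CUBIC))
cv2.imwrite("pics/t9b.png",np.hstack([cv2.imread("pics/t9raw.png")[:,:],cv2.imread("pics/o9t.png")]))
E
```

```text
17.5 [0.4763 0.4363 0.2412] yaw -81.54 ydir [-0.0288  0.0329 -0.999 ] F [ 0.47 -0.09 -0.33] M [-0.096  0.156 -0.026] op 40.0 q [ 31.44  31.26  78.27   2.62  70.92 112.09] qv [ 1.  -0.2  0.3  0.1  0.3  0.1]
17.55 [0.4763 0.4358 0.2412] yaw -81.59 ydir [-0.0294  0.033  -0.999 ] F [-0.13  0.08  0.23] M [-0.033  0.119 -0.032] 0.4594950147368598
17.6 [0.4767 0.435  0.2411] yaw -81.66 ydir [-0.0294  0.0326 -0.999 ] F [-0.2   0.63 -0.09] M [-0.007  0.15  -0.037] 0.4596822173093351
```

View pics/t9b.png

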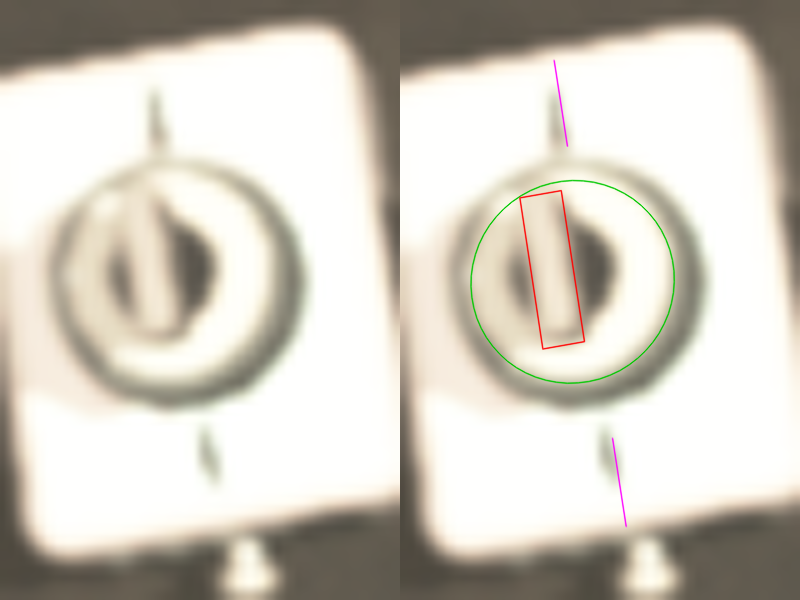

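View pics/o9s.png

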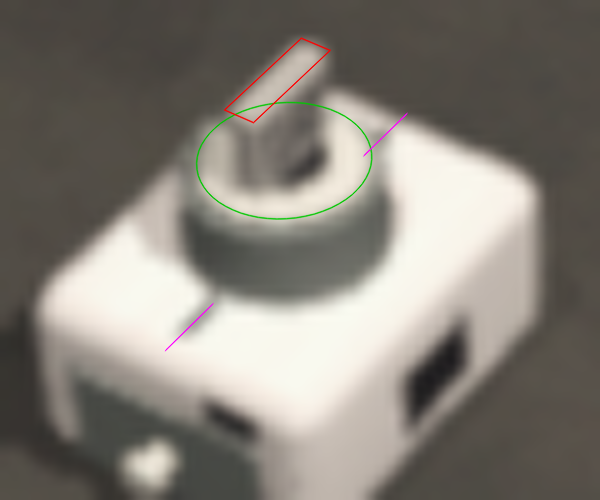

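View pics/top9t.png

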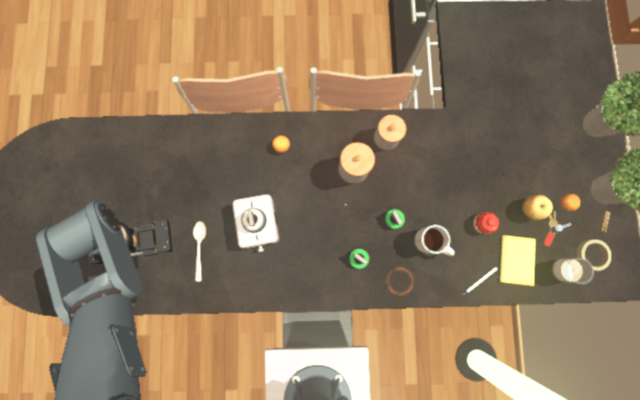

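Run:
```python
from h import *
from scipy.optimize import minimize
def fit(f,n,z,box,thr):
    g=cv2.cvtColor(cv2.imread(f),cv2.COLOR_BGR2GRAY)
    x0,y0,x1,y1=box; s=12; u=cv2.resize(g[y0:y1,x0:x1],None,fx=s,fy=s,interpolation=cv2.INTER_CUBIC)
    c=np.clip((u.astype(float)-60)*255/190,0,255).astype(np.uint8); return c
a=fit("pics/top9t.png","top",0,(244,205,266,232),0)
b=fit("pics/scene9.png","scene",0,(258,165,280,192),0)
cv2.imwrite("pics/fin.png",np.hstack([a,b]))
g=cv2.cvtColor(cv2.imread("pics/top9t.png"),cv2.COLOR_BGR2GRAY); print(g[210:228,246:260])
```

```text
[[217 204 205 217 225 235 246 251 252 250 248 239 217 187]
 [233 233 224 227 225 219 232 250 253 254 253 251 245 225]
 [245 241 228 229 224 199 196 239 252 254 254 254 253 249]
 [238 229 222 229 226 197 165 203 238 249 253 254 254 253]
 [224 215 218 229 228 207 161 150 176 218 245 253 254 254]
 [219 206 209 226 230 218 172 126 115 144 210 246 253 254]
 [216 192 193 221 230 223 185 129  98 102 148 219 249 254]
 [205 170 173 213 229 225 189 130  97  89 113 185 244 253]
 [191 146 152 204 228 227 195 136 100  87 100 168 242 253]
 [189 136 136 195 228 230 204 145 103  86 101 170 242 253]
 [194 142 129 189 227 232 213 159 108  89 117 197 247 253]
 [208 164 133 182 224 233 223 177 120  96 134 218 250 254]
 [217 187 152 178 221 233 226 186 128 119 173 237 252 254]
 [221 208 183 186 218 231 227 191 145 176 231 250 254 254]
 [221 218 208 202 213 222 215 182 166 224 250 253 254 253]
 [217 221 218 209 201 194 182 171 195 242 253 254 253 250]
 [208 225 232 230 226 219 215 226 242 251 254 253 250 234]
 [188 230 245 248 249 250 250 251 253 253 253 249 233 197]]
```

View pics/fin.png

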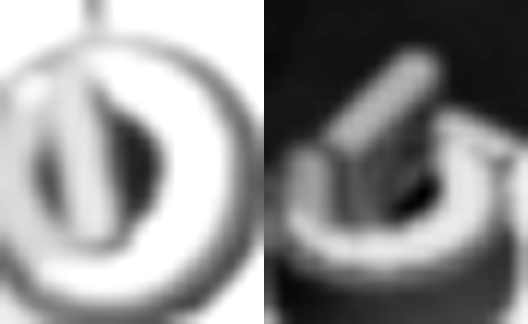

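```bash
python3 -c "
from rig import job; print(job.hand_in())"; python3 st.py
```

```text
the job is handed in; nothing more can be done
None
the job is handed in; nothing more can be done
```

The burr insert is back in the grinder, dropped fully home and turned clockwise into line with the marks. I handed the job in at about 17.6 s of the 58 s.

- **Picking:** I took the white/steel burr at top pixel (363, 224) and left the two green look-alikes at (395, 219) and (359, 259).
- **Inserting:** I lowered it until its feet stood on the key (TCP z 0.134 m). I then turned it clockwise, with the wrist reading at most 5.5 N upward, until it dropped at a fin angle of about 36°. I let go once so the flange could settle flat, then regripped.
- **Turning and release:** I turned it about 27° to the marks, released it, and moved the arm clear.

**Last checks:**
- The flange looks flat on the rim. The TCP height showed the full drop to within about 1 mm before I first let go.
- The fin is at about 9–10° by edge measurement in the top picture. The box edges put the grinder's axis at about 8.6°, and two readings of the marks themselves gave 8.1° and 9.0°.
- The canister, mug and spoon are at the same pixels as before.

**What went less well:**
- The first touch on the key was briefly about 21 N, measured at the wrist. The burr was not turning then, and I eased off at once.
- The tool drifted 2–3° off vertical while carrying the burr, and I could not correct that.
- The two cameras disagreed by 2–8 mm on the throat centre at first. After looking again at the rim edges I settled on one value, and the burr went in with no side contact.

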